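# Close up the bit station and unclip the bit cassette

### The job

The loose grey dock has drifted away from the blue drill stand that is screwed to the bench: first, with the orange bit cassette still clipped in it, slide the dock along the bench until its side face is flush against the drill stand with no gap, the two roughly in line. Then pinch the cassette's two black side catches fully together and lift the cassette straight up out of the dock, leaving the dock standing on the bench against the stand. Finish while still holding the cassette upright and still by its two squeezed catches, with at least 5 cm of air between it and the top of the dock; do not disturb the teal pad, the yellow screwdriver or the wood block.

Things in the scene. Friction and masses are not known exactly. Their poses are not given: they have to be found in the camera images.
- drill_stand: Blue block with grey top plate and short steel drill shanks, fixed to the bench. 96 mm in its x, 90 mm in its y, 44 mm high (shanks up to 68 mm). Origin: centre of its underside, z up. Its flat -y face, 45 mm from the origin, is the one to butt the dock against.
- dock: Loose dock of smooth grey plastic, 96 mm in its x, 80 mm in its y, 44 mm high, 0.35 to 0.6 kg, on the stand's -y side, 20 to 50 mm off, turned up to 0.12 rad. Origin: centre of its underside; z up, +y to the stand. Flush, its origin lies 85 mm from the stand's along the stand's -y, axes parallel; mid-face pushes of 15 to 20 N, repeated if needed, square it up. Unsqueezed, the cassette's hooks lift it along.
- dock_push (a point): Middle of the dock's flat -y side face (the side away from the drill stand), 26 mm above the bench; axes as the dock's.
- cassette: Orange bit cassette, about 0.2 kg, upright in the dock's open well, on its 8 mm floor. Body 44 mm in its x, 60 mm in its y; top of the body 66 mm, of its steel bits 74 mm above its underside (82 mm above the bench when seated). Origin: centre of its underside; axes parallel to the dock's.
- cassette_grip (a point): Point midway between the cassette's catches, 61 mm above its underside (69 mm above the bench when seated); axes as the cassette's. The black catch plates on its +x and -x sides are 24 mm wide (y) and stand out of the dock from 44 to 86 mm above the bench; outer faces 66 mm apart at rest, 52 mm squeezed home: fingers close along the cassette's x.
- catch_front (a joint): Travel of the catch on the cassette's -x side: 0 at rest (hook caught under the dock's overhang), 0.007 m squeezed home against the cassette; the hook is free of the dock from about 0.005 m. Spring: 1 N at rest, 4.5 N squeezed home.
- catch_back (a joint): The same for the catch on the cassette's +x side.
- teal_pad: Teal and black clamp pad, 30 x 45 x 34 mm, lying on the bench to the right of the work; origin: centre of its underside. Leave it alone.
- yellow_screwdriver: Yellow-handled screwdriver, 26 x 150 x 26 mm, lying on the bench beyond the work; origin: centre of its underside. Leave it alone.
- wood_block: Pale wood block, 64 x 41 x 24 mm, lying on the bench to the left of the drill stand; origin: centre of its underside. Leave it alone.
There are look-alikes about, which are no part of the job. What is shaped like the dock but pink is not meant.

How it is judged:
By the outcome, as a careful person would: the job done as asked, in the order asked, and still so for the second after the job is handed in, while the arm keeps its last pose, push and grip.
It also fails if it takes over 56 s, if anything falls off the work surface, if the arm or the gripper's body presses on something with over 40 N, if the wrist force passes 120 N, or if a joint passes its speed limit or range.

### The arm

A 6-joint arm with a two-finger parallel gripper is mounted at the origin on a cart in front of the work surface, level with it; the furniture and walls round the work are solid. World frame = base frame: x ahead of the robot, y to its left, z up, the work surface at z = 0. Lengths are in mm, angles in rad, forces in N, time in s.
With the tool pointing down it reaches from about 350 to 875 mm from the base axis. Payload 4.2 kg.
Tool frame: the origin (TCP) lies between the finger pads; the fingertips stand 25 mm ahead of it and the grasp point (between the pads) lies 6 mm ahead of it; z points along the fingers, y is the line along which they close (so a half turn about z gives the same grasp; the last joint's range is limited). The gripper opens to 85 mm and grips with 20 to 120 N. Pads are 22 mm wide; open, the fingers measure 114 mm over their backs; the gripper's body (76 mm by 85 mm) begins 54 mm behind the grasp point. The pads swing forward as they close: fully open they stand 13 mm farther back than shut.
Start: joints at [1.481, 0.385, 0.008, 0, -1.194, -0.259], TCP at [213.574, 587.355, 256.312] pointing down, gripper open.
Joint ranges: [-3.14, 3.14], [-1.21, 2.06], [-1.07, 1.41], [-3.16, 2.05], [-2.99, -0.16], [-3.1, 3.1]. Speed limits (rad/s): [2.79, 2.79, 3.14, 3.14, 3.14, 3.14].

### API

Orientations are given as a unit quaternion [x, y, z, w].
In Python, from bench import read_state, get_image, job_done gives the robot as it stands.
- The arm moves only by the tool play_rows, never from a script. Its argument "series" is a list of rows, each a list of 6 numbers: the shift along the world's x, y, z in mm, then the turn, a rotation vector about the world's x, y, z in units of 6 degrees (1.0 is 6 degrees). A call has 1 to 20 rows; each row shifts and turns the commanded pose from where the row before left it; what a row does not reach is not made up. A row lasts 1/12 s, in which the tool goes at most 41.7 mm and 7.16 degrees, less where a joint would pass 70% of its speed; a pose out of reach is approached as far as the arm can. A call is refused whole if a number of a shift passes 41.7 or a number of a turn 1, either way. A call with a gripper value outside its range is refused whole. "gripper" is the opening, from 0 (shut) to 1 (fully open), set as the call begins (left out, the last holds). The fingers move at their own pace and stop on an object; the grip force is fixed at half the most. Time passes only in rows, so rows that do not move let the fingers close. It gives the time, the measured TCP pose, the force, the opening and the grip force at its end, in the units of the state.
- read_state(): the state, without advancing time (a new reading comes with each control period).
- get_image(name): name is "scene" or "top" or "wrist"; returns a dict with "image" (420x560x3 uint8, red, green, blue), "fx", "fy", "cx", "cy" (pixels), "eye" and "rotation" of the camera in the world. Camera axes: x right, y down, z forward; pixel columns grow to the right and rows downward; lengths in mm; the calibration is good to about 2 mm. A picture is of the moment at which its call begins. There is no depth.
- job_done(): hands the job in; it is judged then, once.
The state is a dict: "clock": time; "joints": joint angles; "joint_vel": joint speeds; "joint_efforts": joint torques, N m; "position": TCP position; "ee_rot": TCP orientation; "contact_force": force on the tool from outside, world axes, zero at the start; "wrist_torque": the same for the moment, N m; "gripper_width": finger opening in mm; "grasp_force": force on a finger pad.
Only numpy, scipy, OpenCV 4.12 (cv2) and the standard library are available. Lean on these libraries where they do the work, as an engineer would, in place of code of your own. Each camera call takes 0.05 s, during which the arm holds its last target. There are 200 camera calls.

## Working session

There is one attempt and no reset: what is moved stays moved. The work goes in short steps, Python scripts to look and compute and a tool call to move; the robot and the scene stay as the last step left them, time stands still between calls to the robot, and variables do not carry over. Pictures are saved under pics/ and viewed, at most 10 in all, crops included, and the job is handed in when it is done.

Besides the shell and the picture viewer there is one more tool, called after "Request:" as name(argument=value, ...) on one line, values as JSON. play_rows: Moves the arm, as the interface text tells. Its arguments: {"type":"object","properties":{"series":{"type":"array","items":{"type":"array","items":{"type":"number"}}},"gripper":{"type":"number"}},"required":["series"]}

```bash
mkdir -p pics
cat > h.py <<'E'
import numpy as np, cv2
from bench import read_state, get_image, job_done
def snap(n,f):
    d=get_image(n); cv2.imwrite(f'pics/{f}.png',d['image'][:,:,::-1]); np.save(f'pics/{f}.npy',d,allow_pickle=True); return d
def load(f): return np.load(f'pics/{f}.npy',allow_pickle=True).item()
def ray(d,u,v,z):
    R=np.array(d['rotation']); e=np.array(d['eye'])
    r=R@np.array([(u-d['cx'])/d['fx'],(v-d['cy'])/d['fy'],1]); return e+r*(z-e[2])/r[2]
def proj(d,p):
    c=np.array(d['rotation']).T@(np.array(p)-d['eye']); return np.array([c[0]/c[2]*d['fx']+d['cx'],c[1]/c[2]*d['fy']+d['cy']])
E
python3 -c "
from h import *
for n in('top','scene'):
    d=snap(n,n+'0'); print(n,d['fx'],d['eye'],np.array(d['rotation']).round(3).tolist())
print(read_state())"
```

```text
top 430.6694398676149 [ 407.82442315   40.59116995 1261.49793713] [0.712, -0.698, 0.06, -0.047]
scene 529.0028418111825 [-345.72087914 -614.94126884  831.55299225] [0.782, -0.404, 0.216, -0.422]
{'clock': 0.1, 'joints': array([ 1.48060339e+00,  3.85495889e-01,  6.79428299e-03, -4.19540758e-04,
       -1.19401318e+00, -2.58625696e-01]), 'joint_vel': array([-4.52015014e-05, -2.33011034e-03,  2.59323733e-03,  5.74323083e-04,
       -4.26572412e-05,  2.49590789e-04]), 'joint_efforts': array([-4.78229922e-04, -3.93321133e+01,  1.88928241e+01,  4.19790655e+00,
       -2.58612818e-03,  4.22195868e-06]), 'position': array([213.4272683 , 586.94071279, 255.33586878]), 'ee_rot': array([ 9.84815310e-01, -1.73602557e-01, -1.13603083e-04,  9.72231121e-04]), 'contact_force': array([0.22506274, 0.06654956, 0.33618868]), 'wrist_torque': array([ 0.01246355, -0.00089452, -0.01471219]), 'grasp_force': 0.0, 'gripper_width': 85.44492297529365}
```

View pics/top0.png

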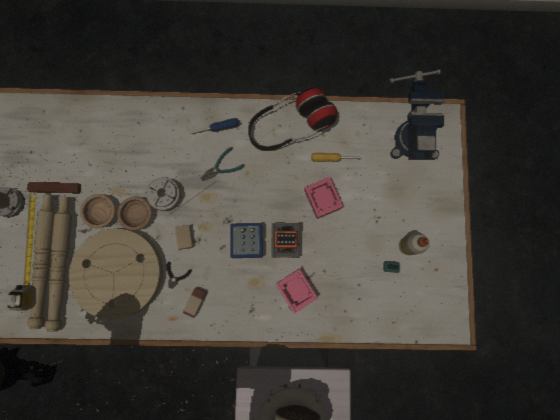

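View pics/scene0.png

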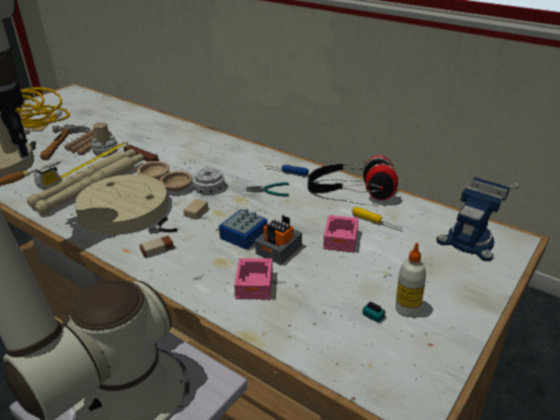

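The top view shows the blue stand at about (246,240) and the dock with the orange cassette at about (286,240). There are pink look-alikes at (324,197) and (297,290). I'll zoom in on a crop.

```bash
python3 -c "
from h import *
d=load('top0'); c=d['image'][210:275,220:340,::-1]
cv2.imwrite('pics/c1.png',cv2.resize(c,None,fx=6.5,fy=6.5,interpolation=cv2.INTER_CUBIC))
print(ray(d,246,240,44),ray(d,286,240,44))"
```

```text
Traceback (most recent call last):
  File "h.py", line 8, in ray
    r=R@np.array([(u-d['cx'])/d['fx'],(v-d['cy'])/d['fy'],1]); return e+r*(z-e[2])/r[2]
      ~^~~~~~~~~~~~~~~~~~~~~~~~~~~~~~~~~~~~~~~~~~~~~~~~~~~~~~
ValueError: matmul: Input operand 1 has a mismatch in its core dimension 0, with gufunc signature (n?,k),(k,m?)->(n?,m?) (size 3 is different from 4)
```

View pics/c1.png

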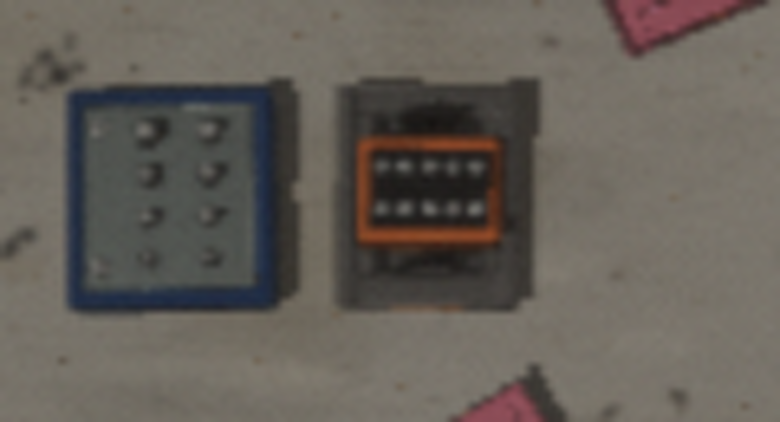

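The crop shows the stand's top corners at about (68,90), (273,88), (276,307) and (70,308). The dock spans about x 340–530 and y 85–307, and the orange body spans (358–500, 138–243).

```bash
sed -i "s/R=np.array(d\['rotation'\])/R=Rot.from_quat(d['rotation']).as_matrix()/; s/np.array(d\['rotation'\]).T/Rot.from_quat(d['rotation']).as_matrix().T/; 1a from scipy.spatial.transform import Rotation as Rot" h.py; python3 -c "
from h import *
d=load('top0'); f=lambda p,z: ray(d,(p[0]+.5)/6.5-.5+220,(p[1]+.5)/6.5-.5+210,z).round(1)
for n,z,P in(('stand',44,[(68,90),(273,88),(276,307),(70,308)]),('dock',44,[(340,85),(522,85),(520,307),(342,307)]),('cas',74,[(358,138),(500,138),(500,243),(358,243)])):
    Q=[f(p,z) for p in P]; print(n,[list(q[:2]) for q in Q],np.mean(Q,0))
for q in ((612,0),(636,52),(533,370),(455,420)): print(f(q,44))
s=load('scene0')
for p in ((460,130,44),(430,30,44)): print(proj(s,p))
w=get_image('wrist'); print(w['eye'],Rot.from_quat(w['rotation']).as_matrix().round(3),w['fx'])"
```

```text
stand [[np.float64(550.2), np.float64(188.1)], [np.float64(552.8), np.float64(98.8)], [np.float64(457.6), np.float64(94.9)], [np.float64(455.6), np.float64(183.7)]] [504.05  141.375  44.   ]
dock [[np.float64(554.7), np.float64(69.5)], [np.float64(556.3), np.float64(-10.2)], [np.float64(459.5), np.float64(-10.6)], [np.float64(458.1), np.float64(66.4)]] [507.15   28.775  44.   ]
cas [[np.float64(528.5), np.float64(60.6)], [np.float64(529.7), np.float64(0.1)], [np.float64(485.0), np.float64(-0.5)], [np.float64(483.9), np.float64(59.6)]] [506.775  29.95   74.   ]
[594.7 -49.3  44. ]
[571.8 -60.1  44. ]
[432.5 -16.6  44. ]
[410.6  16.7  44. ]
[235.97932746 230.78769785]
[259.67011568 250.81333688]
[276.83603385 564.30935882 373.60031738] [[-0.342 -0.906 -0.248]
 [-0.94   0.33   0.089]
 [ 0.001  0.264 -0.965]] 331.43471651185723
```

Sizes match the spec. The stand is at (504,141) with yaw about 0.035, and the dock is at (507,29) with yaw about 0.018, so there is a gap of roughly 28 mm, already in line. I'll move to behind the dock's -y face with the fingers shut.

Request:
play_rows(series=[[16.3,-35.7,-4,0,0,-0.63],[16.3,-35.7,-4,0,0,-0.63],[16.3,-35.7,-4,0,0,-0.63],[16.3,-35.7,-4,0,0,-0.63],[16.3,-35.7,-4,0,0,-0.63],[16.3,-35.7,-4,0,0,-0.63],[16.3,-35.7,-4,0,0,-0.63],[16.3,-35.7,-4,0,0,-0.63],[16.3,-35.7,-4,0,0,-0.63],[16.3,-35.7,-4,0,0,-0.63],[16.3,-35.7,-4,0,0,-0.63],[16.3,-35.7,-4,0,0,-0.63],[16.3,-35.7,-4,0,0,-0.63],[16.3,-35.7,-4,0,0,-0.63],[16.3,-35.7,-4,0,0,-0.63],[16.3,-35.7,-4,0,0,-0.63],[16.3,-35.7,-4,0,0,-0.63],[16.3,-35.7,-4,0,0,-0.63],[0,0,0,0,0,0],[0,0,0,0,0,0]], gripper=0)

```text
clock: 1.82
position: [507.0, -57.2, 183.4]
ee_rot: [0.718, -0.696, -0.001, 0.001]
contact_force: [-1.4, 0.1, 0.6]
gripper_width: -0.1
grasp_force: 0.0
```

```bash
python3 -c "
from h import *
d=snap('wrist','w1'); s=read_state(); print(s['position'],Rot.from_quat(s['ee_rot']).as_matrix().round(3),s['contact_force'],s['joints'].round(2))
for p in ((507,-11,44),(459,-11,44),(555,-11,44),(457,95,44),(553,99,44),(572,-60,44),(432,-17,44)): print(p,proj(d,p))"
```

```text
[506.65928147 -56.01932806 183.71048425] [[ 0.033 -0.999 -0.001]
 [-0.999 -0.033 -0.   ]
 [-0.     0.001 -1.   ]] [-0.27242642  0.68782033 -0.15381317] [ 0.21  0.26 -0.38 -0.   -0.94 -0.18]
(507, -11, 44) [282.42446735 261.60902489]
(459, -11, 44) [339.46356448 263.17904804]
(555, -11, 44) [225.20518844 260.03404216]
(457, 95, 44) [333.05721665 369.03162385]
(553, 99, 44) [229.30542371 370.11269275]
(572, -60, 44) [202.90243139 202.63057241]
(432, -17, 44) [372.18807372 257.44287016]
```

View pics/w1.png

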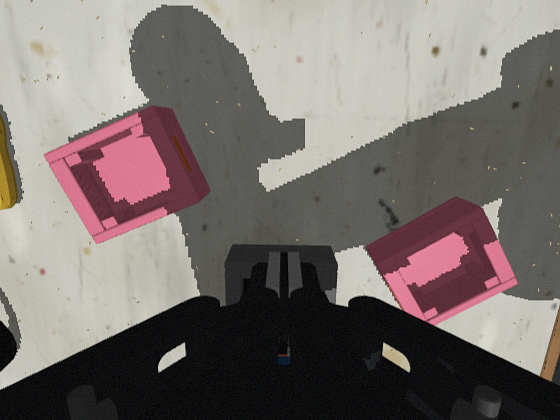

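The wrist view shows the dock's -y face at about (225–337, 262), where I predicted it. Both pink blocks are clear of the finger path, so I'll descend and start the push.

Request:
play_rows(series=[[0,0,-23,0,0,0],[0,0,-23,0,0,0],[0,0,-23,0,0,0],[0,0,-23,0,0,0],[0,0,-23,0,0,0],[0,0,-23,0,0,0],[0,0,0,0,0,0],[0,10,0,0,0,0],[0,10,0,0,0,0],[0,6,0,0,0,0],[0,4,0,0,0,0],[0,3,0,0,0,0],[0,3,0,0,0,0],[0,3,0,0,0,0],[0,0,0,0,0,0]])

```text
clock: 3.12
position: [507.1, -16.0, 46.7]
ee_rot: [0.719, -0.695, 0.0, -0.0]
contact_force: [0.4, 0.5, 0.8]
gripper_width: -0.1
grasp_force: 0.1
```

Request:
play_rows(series=[[0,3,0,0,0,0],[0,3,0,0,0,0],[0,3,0,0,0,0],[0,3,0,0,0,0],[0,2,0,0,0,0]])

```text
clock: 3.53
position: [506.9, -2.1, 46.3]
ee_rot: [0.719, -0.695, -0.0, 0.0]
contact_force: [1.1, -4.8, 3.2]
gripper_width: -0.1
grasp_force: 2.1
```

Request:
play_rows(series=[[0,2,0,0,0,0],[0,2,0,0,0,0],[0,2,0,0,0,0],[0,2,0,0,0,0],[0,0,0,0,0,0]])

```text
clock: 3.95
position: [507.0, 5.8, 46.2]
ee_rot: [0.719, -0.695, 0.0, 0.0]
contact_force: [1.2, -5.2, 2.5]
gripper_width: -0.0
grasp_force: 2.4
```

Request:
play_rows(series=[[0,2,0,0,0,0],[0,1,0,0,0,0],[0,1,0,0,0,0],[0,0,0,0,0,0]])

```text
clock: 4.28
position: [506.9, 6.1, 46.3]
ee_rot: [0.719, -0.695, 0.001, 0.002]
contact_force: [5.6, -24.7, -0.0]
gripper_width: -0.1
grasp_force: 12.4
```

Request:
play_rows(series=[[0,-4,0,0,0,0],[0,-4,0,0,0,0],[0,0,0,0,0,0],[0,2,0,0,0,0],[0,3,0,0,0,0],[0,2,0,0,0,0],[0,0,0,0,0,0],[0,0,0,0,0,0]])

```text
clock: 4.95
position: [507.0, 6.1, 46.2]
ee_rot: [0.72, -0.694, 0.001, 0.002]
contact_force: [5.6, -20.1, -2.3]
gripper_width: 0.3
grasp_force: 10.2
```

```bash
python3 -c "
from h import *
d=snap('top','t2'); s=snap('scene','s2')
c=np.hstack([cv2.resize(d['image'][210:275,220:300],None,fx=5,fy=5,interpolation=cv2.INTER_CUBIC),cv2.resize(s['image'][195:260,215:295],None,fx=5,fy=5,interpolation=cv2.INTER_CUBIC)])
cv2.imwrite('pics/c2.png',c[:,:,::-1])"
```

```text
(no output)
```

View pics/c2.png

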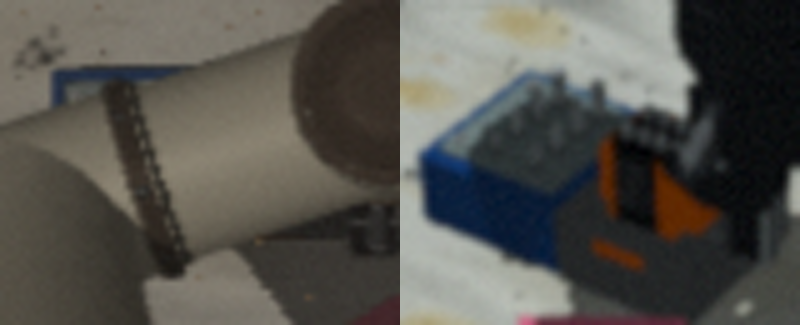

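The scene view shows the dock's side face against the stand with no visible gap. I'll back off, rise, and check the seam from above with the wrist camera.

Request:
play_rows(series=[[0,-8,0,0,0,0],[0,-12,0,0,0,0],[0,-12,0,0,0,0],[0,0,25,0,0,0],[0,0,40,0,0,0],[0,0,40,0,0,0],[0,0,40,0,0,0],[0,0,40,0,0,0],[0,0,30,0,0,0],[0,35,0,0,0,0],[0,40,0,0,0,0],[0,40,0,0,0,0],[0,40,0,0,0,0],[0,30,0,0,0,0],[0,0,0,0,0,0],[0,0,0,0,0,0]], gripper=1)

```text
clock: 6.38
position: [506.6, 163.1, 261.0]
ee_rot: [0.72, -0.694, -0.0, 0.0]
contact_force: [0.1, -0.4, -0.7]
gripper_width: 85.6
grasp_force: 0.0
```

```bash
python3 -c "
from h import *
d=snap('wrist','w3'); print(d['eye']); snap('top','t3')"
```

```text
[509.78567355  96.3640191  379.24574762]
```

View pics/w3.png

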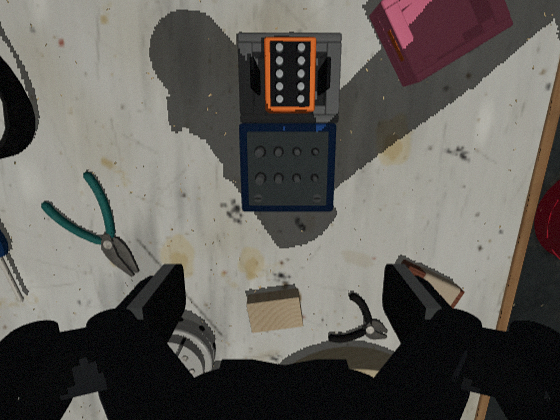

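The dock's edge meets the stand's edge along v≈123, parallel and with no gap. The cassette's top corners are at about (266,38), (315,38), (315,111) and (266,111).

```bash
python3 -c "
from h import *
d=load('w3')
for n,z,P in(('cas',74,[(266,38),(315,38),(315,111),(266,111)]),('dock',44,[(238,34),(341,33),(338,122),(241,122)]),('stand',44,[(240,123),(336,123),(333,210),(243,210)])):
    Q=[ray(d,*p,z).round(1) for p in P]; print(n,[q[:2].tolist() for q in Q],np.mean(Q,0))
g=cv2.cvtColor(d['image'],cv2.COLOR_RGB2HSV); m=((g[...,0]<18)&(g[...,1]>180)&(g[...,2]>120)).astype('uint8'); m[130:]=0;m[:,340:]=0
r=cv2.minAreaRect(cv2.findNonZero(m)); print(r,[ray(d,*p,74)[:2].round(1).tolist() for p in cv2.boxPoints(r)])
s=read_state(); print(s['position'],Rot.from_quat(s['ee_rot']).as_matrix().round(3))"
```

```text
cas [[527.0, 29.4], [486.2, 27.9], [482.5, 86.0], [525.6, 87.6]] [505.325  57.725  74.   ]
dock [[554.3, 20.5], [460.4, 16.1], [456.8, 94.4], [551.3, 97.9]] [505.7    57.225  44.   ]
stand [[552.3, 98.9], [458.6, 95.4], [454.8, 183.2], [548.9, 186.7]] [503.65 141.05  44.  ]
((289.4999694824219, 73.99998474121094), (50.99999237060547, 73.99998474121094), 0.0) [[527.4, 87.7], [528.7, 28.7], [486.2, 27.1], [482.5, 86.0]]
[506.70245686 161.32062761 261.13044206] [[ 0.035 -0.999 -0.001]
 [-0.999 -0.035 -0.   ]
 [ 0.     0.001 -1.   ]]
```

The dock is flush: its centre is about 84 mm from the stand's, with matching yaw. The cassette is at about (506, 57.5), and the tool yaw already matches. I'll move over it and descend.

Request:
play_rows(series=[[0,-26,0,0,0,0],[0,-26,0,0,0,0],[0,-26,-15,0,0,0],[0,-26,-25,0,0,0],[-0.5,0,-35,0,0,0],[0,0,-35,0,0,0],[0,0,-27,0,0,0],[0,0,0,0,0,0],[0,0,0,0,0,0]], gripper=1)

```text
clock: 7.23
position: [506.0, 56.3, 123.9]
ee_rot: [0.719, -0.695, -0.0, 0.001]
contact_force: [-0.1, -0.2, 0.9]
gripper_width: 85.2
grasp_force: 0.0
```

```bash
python3 -c "
from h import *
d=snap('wrist','w4'); print(read_state()['position'])
for p in ((506,57.5,82),(473,57,86),(539,59,86)): print(proj(d,p))"
```

```text
[507.30074959  57.10338942 125.41859666]
[284.66222926 257.7184751 ]
[349.49114154 261.84477171]
[219.77962838 261.59906161]
```

View pics/w4.png

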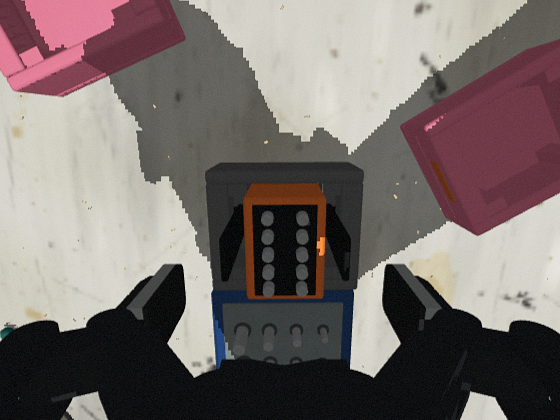

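The cassette's centre is at u≈285 and the fingers' midpoint at u≈284. The middle bit row is at v≈255 against 257.7 predicted, so the alignment is good and the dock is still flush. I'll descend and squeeze.

Request:
play_rows(series=[[0,0,-15,0,0,0],[0,0,-15,0,0,0],[0,0,-12,0,0,0],[0,0,-8,0,0,0],[0,0,0,0,0,0],[0,0,0,0,0,0]], gripper=1)

```text
clock: 7.78
position: [507.4, 58.0, 75.6]
ee_rot: [0.719, -0.695, 0.001, -0.001]
contact_force: [-0.1, -0.0, 0.3]
gripper_width: 85.8
grasp_force: 0.0
```

Request:
play_rows(series=[[0,0,0,0,0,0],[0,0,0,0,0,0],[0,0,0,0,0,0],[0,0,0,0,0,0],[0,0,0,0,0,0],[0,0,0,0,0,0],[0,0,0,0,0,0],[0,0,0,0,0,0],[0,0,0,0,0,0],[0,0,0,0,0,0]], gripper=0)

```text
clock: 8.62
position: [506.7, 57.8, 76.9]
ee_rot: [0.72, -0.694, 0.0, -0.0]
contact_force: [-5.1, 1.0, 15.7]
gripper_width: 43.1
grasp_force: 61.3
```

The width of 43 is below the expected 52, so I'll look before lifting.

```bash
python3 -c "
from h import *
d=snap('wrist','w5'); s=snap('scene','s5'); t=read_state(); print(t['position'],t['contact_force'],t['gripper_width'],t['wrist_torque'])
a=cv2.resize(d['image'][130:330,160:410],(400,320)); b=cv2.resize(s['image'][185:265,215:315],(400,320),interpolation=cv2.INTER_CUBIC)
cv2.imwrite('pics/c5.png',np.hstack([a,b])[:,:,::-1])"
```

```text
[506.74747091  57.84800514  76.88358853] [-5.5949685   0.4884832  15.04140123] 43.15475287984948 [0.13996678 1.60665703 0.08581738]
```

View pics/c5.png

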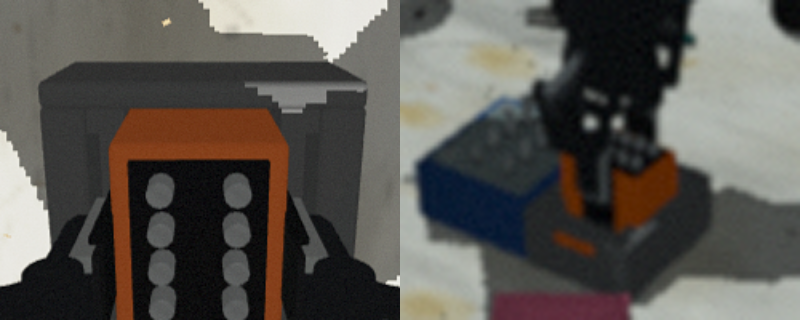

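The picture shows both pads bearing on the catches, with the cassette upright and the dock in place. The upward force is probably the pads swinging forward as they close. I'll lift a little and read the load: about 2 N means the cassette alone, 5.5–8 N means the dock is coming along.

Request:
play_rows(series=[[0,0,1,0,0,0],[0,0,1,0,0,0],[0,0,1,0,0,0],[0,0,1,0,0,0],[0,0,1,0,0,0],[0,0,0,0,0,0],[0,0,0,0,0,0]])

```text
clock: 9.3
position: [506.4, 57.7, 79.1]
ee_rot: [0.719, -0.695, -0.0, 0.0]
contact_force: [0.5, -0.3, -1.8]
gripper_width: 43.1
grasp_force: 61.1
```

The load is 1.8 N, so it's the cassette alone and the hooks are free. I'll lift straight up.

Request:
play_rows(series=[[0,0,3,0,0,0],[0,0,4,0,0,0],[0,0,5,0,0,0],[0,0,7,0,0,0],[0,0,8,0,0,0],[0,0,8,0,0,0],[0,0,8,0,0,0],[0,0,8,0,0,0],[0,0,8,0,0,0],[0,0,8,0,0,0],[0,0,8,0,0,0],[0,0,8,0,0,0],[0,0,8,0,0,0],[0,0,8,0,0,0],[0,0,7,0,0,0],[0,0,5,0,0,0],[0,0,3,0,0,0],[0,0,0,0,0,0],[0,0,0,0,0,0],[0,0,0,0,0,0]])

```text
clock: 10.97
position: [506.1, 57.7, 192.8]
ee_rot: [0.719, -0.695, -0.0, 0.0]
contact_force: [0.1, 0.0, -1.5]
gripper_width: 43.1
grasp_force: 61.2
```

```bash
python3 -c "
from h import *
d=snap('wrist','w6'); s=snap('scene','s6'); t=read_state(); print(t['position'],t['contact_force'])
a=cv2.resize(d['image'][60:330,110:450],(400,320)); b=cv2.resize(s['image'][165:265,205:330],(400,320),interpolation=cv2.INTER_CUBIC)
cv2.imwrite('pics/c6.png',np.hstack([a,b])[:,:,::-1])"
```

```text
[506.23692633  57.67372235 192.83058174] [ 0.6103539  -0.08512949 -2.02838901]
```

View pics/c6.png

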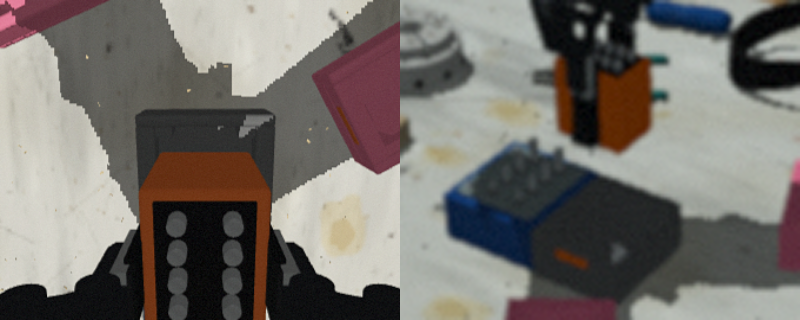

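The scene view shows the cassette hanging upright by its catches, about 79 mm above the dock. The dock is on the bench, flush against the stand. Handing in.

```bash
python3 -c "
from h import *
print(job_done())"
```

```text
the job is handed in; nothing more can be done
None
```

The dock is flush against the drill stand, and the cassette is held upright and still by its squeezed catches, about 79 mm above the dock; the job was handed in at about 11 s with no verdict shown.

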